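Open the gear case of the etching press

TASK

The gears of the etching press need grease: loosen both thumbscrews on the gear case's cover plate fully (anticlockwise, up to the stop) while the cover is still in place. Then lift the cover off by its handle and lay it flat, right side up and wholly on the pad of newsprint beside the press, setting it down rather than dropping it. Leave the tins, the bottle and the spatula where they are.

Things in the scene. Friction and masses are not known exactly. Their poses are not given: they have to be found in the camera images.
- press: the grey tabletop etching press, fixed for the episode, though where it stands differs. Origin on the table under the centre of its gear case, a grey box 222 x 82 mm, 100 mm tall, whose long side is the x axis. The rest of the press lies on the case's -y side: side frames from 134 mm on, up to 216 mm tall, with rollers and a flat bed between them.
- cover: loose aluminium cover of the gear case, 232 x 92 mm, 0.3 to 0.5 kg. Origin: centre of the underside of its 4 mm top plate; x along its length (as the press's x), z up. A rim reaches 22 mm below the origin all round and fits over the case with 2 mm play a side. In place its origin is 100 mm above the table; laid down it rests on its rim, origin 22 mm up. Lift it straight up over 22 mm to free it.
- cover_handle (a point): the middle of the handle bar on top of the cover's centre: a dark steel bar 12 mm thick, 60 mm long across the plate (along the cover's y), 14 mm tall, its centre 27 mm above the plate's upper face, standing on two posts at its ends. Axes as the cover.
- wing_a (a point): grip point of thumbscrew A, at the -x end of the cover (79 mm from its middle, on its long centre line): a dark steel upright wing 36 mm long, 10 mm thick, 26 mm tall. The point is on the screw's axis, 10 mm below the wing's top edge, 24 mm above the plate's upper face. x along the wing's length, z up. Captive: it stays in the cover and does not rise when turned.
- screw_a (a joint): turn of thumbscrew A, rad: starts at 0 to 0.4 (tight, wing roughly across the cover), grows anticlockwise seen from above to a stop at 1.5 (fully loose, wing along the cover's length; wing angle from cover x = value - 1.5). Takes 0.06 N m, stays where left. Its T foot under the plate holds the cover down until within about 0.15 rad of the stop.
- wing_b (a point): grip point of thumbscrew B, at the +x end of the cover (79 mm from its middle, on its long centre line): a dark steel upright wing 36 mm long, 10 mm thick, 26 mm tall. The point is on the screw's axis, 10 mm below the wing's top edge, 24 mm above the plate's upper face. x along the wing's length, z up. Captive: it stays in the cover and does not rise when turned.
- screw_b (a joint): turn of thumbscrew B, rad: starts at 0 to 0.4 (tight, wing roughly across the cover), grows anticlockwise seen from above to a stop at 1.5 (fully loose, wing along the cover's length; wing angle from cover x = value - 1.5). Takes 0.06 N m, stays where left. Its T foot under the plate holds the cover down until within about 0.15 rad of the stop.
- pad_top (a point): the centre of the upper face of the pad of newsprint, a flat stack 320 x 220 mm, 12 mm thick, which does not move; x along its 320 mm length, z up.
- cover_corner0 (a point): lower corner of the cover's rim at its +x +y corner (116 mm and 46 mm from the middle, 22 mm below the cover's origin)
- cover_corner1 (a point): lower corner of the cover's rim at its +x -y corner (116 mm and 46 mm from the middle, 22 mm below the cover's origin)
- cover_corner2 (a point): lower corner of the cover's rim at its -x -y corner (116 mm and 46 mm from the middle, 22 mm below the cover's origin)
- cover_corner3 (a point): lower corner of the cover's rim at its -x +y corner (116 mm and 46 mm from the middle, 22 mm below the cover's origin)
- ink_tin: closed steel ink tin with a paper label, upright, 74 mm diameter, 85 mm tall; origin under its centre. To be left alone.
- small_tin: small closed steel tin, upright, 52 mm diameter, 50 mm tall; origin under its centre. To be left alone.
- solvent: closed solvent bottle, upright, 68 mm diameter, 170 mm tall; origin under its centre. To be left alone.
- knife: ink spatula 200 mm long lying on the table between the gear case and the newsprint; origin under its middle, x along it. To be left alone.

How it is judged:
On the way, in this order (a step that is already met when the one before it is completed fails the run):
1. one thumbscrew fully loosened, the cover still in place (value of joint any of screw_a, screw_b above 1.3 rad and z of cover in the frame of press below 0.108 m and horizontal distance between cover and press below 0.01 m), for 0.1 s.
2. both thumbscrews fully loosened, the cover still in place (value of joint each of screw_a, screw_b above 1.3 rad and z of cover in the frame of press below 0.108 m and horizontal distance between cover and press below 0.01 m), for 0.1 s.
3. the cover lifted clear of the gear case (z of cover in the frame of press above 0.13 m and contact force between cover and press below 0.1 N), for 0.1 s.
At the end, for the whole second after the job is handed in: The cover rests flat (within 0.06 rad), right side up and still on the pad of newsprint, all four corners over the pad or at most 6 mm past its edge, its rim down on the paper (within 5 mm); both thumbscrews still loosened (above 1.2 rad) (x of cover_corner0 in the frame of pad_top between -0.166 and 0.166 m and y of cover_corner0 in the frame of pad_top between -0.116 and 0.116 m and x of cover_corner1 in the frame of pad_top between -0.166 and 0.166 m and y of cover_corner1 in the frame of pad_top between -0.116 and 0.116 m and x of cover_corner2 in the frame of pad_top between -0.166 and 0.166 m and y of cover_corner2 in the frame of pad_top between -0.116 and 0.116 m and x of cover_corner3 in the frame of pad_top between -0.166 and 0.166 m and y of cover_corner3 in the frame of pad_top between -0.116 and 0.116 m and angle between cover's own z axis and vertical below 0.06 rad and z of cover in the frame of pad_top below 0.027 m and linear speed of cover below 0.02 m/s and value of joint each of screw_a, screw_b above 1.2 rad); the robot touches nothing.
It fails at once if the cover is dropped: it moves faster than 0.6 m/s while no finger touches it (linear speed of cover above 0.6 m/s and contact force between the fingers and cover below 0.05 N).
It fails at once if a tin, the bottle or the spatula is moved more than 30 mm (distance of any of ink_tin, small_tin, solvent, knife from where it was at the start of the episode above 0.03 m).
It also fails if it takes over 72 s, if anything falls off the work surface, if the arm or the gripper's body presses on something with over 40 N, if the wrist force passes 120 N, or if a joint passes its speed limit or range.

ROBOT

A 7-joint arm with a two-finger parallel gripper is mounted at the origin on the work surface. World frame = base frame: x ahead of the robot, y to its left, z up, the work surface at z = 0. Lengths are in m, angles in rad, forces in N, time in s.
With the tool pointing down it reaches from about 0.425 to 0.875 m from the base axis. Payload 4.7 kg.
Tool frame: the origin (TCP) lies on the centre line of the jaws, within the pads' length; the fingertips stand ahead of it and the grasp point (between the pads) lies 2 mm behind it (nose_length is the z of the fingertips in the tool frame, in m); z points along the fingers, y is the line along which they close (so a half turn about z gives the same grasp; the last joint's range is limited). The gripper opens to 87 mm and grips with 3 to 60 N. Pads are 19 mm wide; open, the fingers measure 117 mm over their backs; the gripper's body (75 mm by 190 mm) begins 51 mm behind the grasp point.
Start: joints at [1.319, 0.321, -0.07, 1.45, 0.023, 1.371, -0.057], TCP at [0.171, -0.627, 0.21] pointing down, gripper open.
Joint ranges: [-2.86, 2.86], [-0.3, 2.09], [-1.38, 1.24], [0.06, 2.45], [-1.56, 4.7], [0.09, 2.05], [-2.69, 2.69]. Speed limits (rad/s): [2.57, 2.57, 3.14, 3.14, 3.14, 3.14, 3.14].

INTERFACE

Orientations are given as a rotation vector (axis times angle).
In Python, from bench import * gives the robot as it stands.
- The arm moves only by the tool send_rows, never from a script. Its arguments are lists of equal length, an entry for each row: "xyz": the shift along the tool's x, y, z in mm, a list of three; "dr": the turn, a rotation vector about the tool's x, y, z in rad, a list of three. A call has exactly 10 rows; each row is the pose to reach, as a shift and turn from the pose commanded when the call began, along the tool's axes at that moment; what a row does not reach only later rows make up. A row lasts 1/12 s, in which the tool goes at most 41.7 mm and 7.16 degrees, less where a joint would pass 70% of its speed; a pose out of reach is approached as far as the arm can. A call with a gripper value outside its range is refused whole. "jaw" is the finger opening in mm, from 0 to 87, set as the call begins (left out, the last holds). The fingers move at their own pace and stop on an object; "grip_force" is the grip in N (left out, the last holds). Time passes only in rows, so rows that repeat a pose let the fingers close, or fill a call up. It gives the time, the measured TCP pose, the force, the opening and the grip force at its end, in the units of the state.
- get_state(): the state, without advancing time (a new reading comes with each control period).
- get_image(name): name is "scene" or "side" or "wrist"; returns the picture (400x640x3 uint8, red, green, blue); there is no depth.
- calibration(name): a dict with "vfov" (degrees; the focal length in pixels is half the picture's height over the tangent of half this angle, whatever the lens; pixels are square), "cx", "cy" (the principal point, pixels), "rvec" (rotation vector, rad) and "tvec" (3), from world to camera coordinates, as OpenCV has them; the wrist camera has in their place "hand_eye" (4x4, takes a point from camera to tool coordinates, whose origin is the TCP and whose axes are the flange's). Camera axes: x right, y down, z forward; pixel columns grow to the right and rows downward; lengths in m; the calibration is good to about 2 mm. The wrist camera is an equidistant fisheye: a pixel r from the principal point sees the ray r / f radians off the axis. A picture is of the moment at which its call begins: read the wrist's pose just before it. calibration takes no time and is no camera call.
- close_job(): hands the job in; it is judged then, once.
The state is a dict: "time": time; "joint_positions": joint angles; "qd": joint speeds; "joint_torque": joint torques, N m; "position": TCP position; "tool_rot": TCP orientation; "ft_force": force on the tool from outside, world axes, zero at the start; "torque": the same for the moment, N m; "grip_width": opening from 0.0 (shut) to 1.0 (fully open); "grip_force": force on a finger pad.
Only numpy, scipy, OpenCV 4.12 (cv2) and the standard library are available. Lean on these libraries where they do the work, as an engineer would, in place of code of your own. Each camera call takes 0.05 s, during which the arm holds its last target. There are 200 camera calls.

## Working session

There is one attempt and no reset: what is moved stays moved. The work goes in short steps, Python scripts to look and compute and a tool call to move; the robot and the scene stay as the last step left them, time stands still between calls to the robot, and variables do not carry over. Pictures are saved under pics/ and viewed, at most 10 in all, crops included, and the job is handed in when it is done.

Besides the shell and the picture viewer there is one more tool, called after "Request:" as name(argument=value, ...), one argument or row to a line, values as JSON. send_rows: Moves the arm, as the interface text tells. Its arguments: {"type":"object","properties":{"xyz":{"type":"array"},"dr":{"type":"array"},"jaw":{"type":"number"},"grip_force":{"type":"number"}},"required":["xyz","dr"]}

```bash
mkdir -p pics && python3 - <<'E'
from bench import *
import cv2
s=get_state();print({k:np.round(v,3) if 0 else v for k,v in s.items()})
for n in("scene","side","wrist"):
    im=get_image(n);cv2.imwrite(f"pics/{n}0.png",im[:,:,::-1]);print(n,calibration(n))
E
ls
```

```text
{'time': 0.0, 'joint_positions': array([ 1.31906797,  0.3217958 , -0.07010983,  1.45167511,  0.02258397,
        1.37081202, -0.05688911]), 'qd': array([-0.00093912,  0.00076664, -0.00157576,  0.00174477, -0.00078932,
       -0.0012848 , -0.00035959]), 'joint_torque': array([ 7.89713722e-04, -4.91278625e+01, -4.04016897e-01, -3.12519658e+01,
       -6.39937911e-02,  4.36598877e-02,  1.49730708e-04]), 'position': array([ 0.17057807, -0.62661259,  0.20867935]), 'tool_rot': array([-3.11201246e+00, -4.16181996e-01,  5.14116544e-04]), 'ft_force': array([-0.21185625, -0.38167563,  0.82252601]), 'torque': array([ 0.03176453, -0.03265654,  0.08435074]), 'grip_force': 0.0, 'grip_width': 0.9993222415685273}
scene {'vfov': 56.274327249488266, 'cx': 322.13232271321164, 'cy': 203.33596090973552, 'rvec': array([ 2.50871752,  0.64641642, -0.17782247]), 'tvec': array([-0.59012935, -0.1244063 ,  0.88139872])}
side {'vfov': 51.86203395659351, 'cx': 309.78962559210413, 'cy': 201.08803484435722, 'rvec': array([ 0.24750687, -2.83564996,  1.12254784]), 'tvec': array([0.60155796, 0.07297775, 0.99251258])}
wrist {'vfov': 65.70646984690485, 'cx': 326.19742130054357, 'cy': 197.8186273614262, 'hand_eye': array([[ 1.13247567e-03, -9.60042444e-01, -2.79852146e-01,
         7.70070704e-02],
       [ 9.99999214e-01,  9.36806356e-04,  8.32943108e-04,
        -8.97468265e-04],
       [-5.37493468e-04, -2.79852869e-01,  9.60042750e-01,
        -1.73937138e-01],
       [ 0.00000000e+00,  0.00000000e+00,  0.00000000e+00,
         1.00000000e+00]])}
pics
```

```bash
python3 - <<'E'
import cv2,numpy as np
a=[cv2.imread(f"pics/{n}0.png") for n in("scene","side")]
cv2.imwrite("pics/both.png",cv2.resize(np.vstack(a),None,fx=.75,fy=.75))
E
```

```text
(no output)
```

View pics/scene0.png

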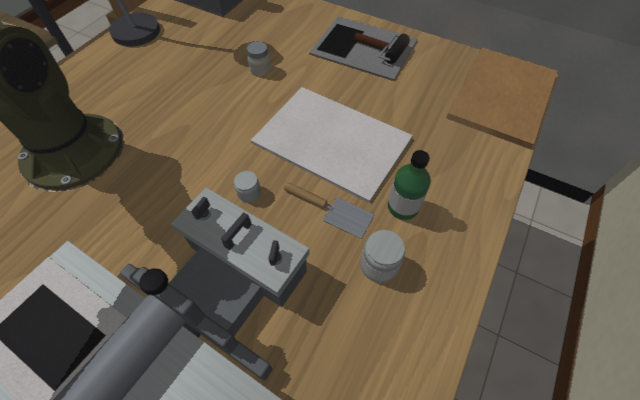

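View pics/side0.png

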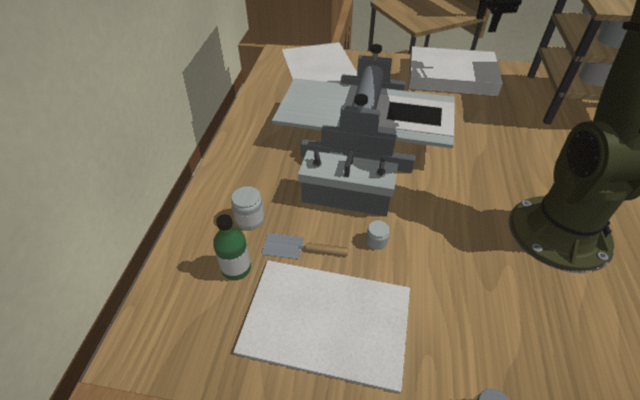

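The scene view shows the pad with corners near (303,92), (411,138), (371,193), (253,142). The cover's top plate has corners near (208,190), (307,247), (280,282), (173,225), with wings at (200,208) and (274,252) and the handle at (236,232). The spatula and tins are between and around them. The side view shows the same objects, with the pad at the front.

```bash
cat > h.py <<'E'
from bench import *
import cv2, numpy as np
from scipy.spatial.transform import Rotation as R
def cam(n):
    c=calibration(n); f=200/np.tan(np.radians(c['vfov'])/2)
    K=np.array([[f,0,c['cx']],[0,f,c['cy']],[0,0,1]]); return K,cv2.Rodrigues(c['rvec'])[0],np.array(c['tvec'])
def ray(n,p):
    K,Rm,t=cam(n); d=Rm.T@np.linalg.inv(K)@[p[0],p[1],1]; return -Rm.T@t,d/np.linalg.norm(d)
def onplane(n,p,z):
    o,d=ray(n,p); return o+d*(z-o[2])/d[2]
def proj(n,P):
    K,Rm,t=cam(n); q=(np.atleast_2d(P)@Rm.T+t)@K.T; return q[:,:2]/q[:,2:]
def tri(p,q):
    o1,d1=ray("scene",p);o2,d2=ray("side",q)
    s=np.linalg.lstsq(np.c_[d1,-d2],o2-o1,rcond=None)[0]
    a,b=o1+d1*s[0],o2+d2*s[1]; return (a+b)/2,np.linalg.norm(a-b)
def quad(m,seed):
    n,l=cv2.connectedComponents(m.astype(np.uint8)); m=(l==l[seed[1],seed[0]]).astype(np.uint8)
    c=max(cv2.findContours(m,cv2.RETR_EXTERNAL,cv2.CHAIN_APPROX_NONE)[0],key=cv2.contourArea)
    h=cv2.convexHull(c); 
    for e in np.arange(3,25,.5):
        a=cv2.approxPolyDP(h,e,True)
        if len(a)<=4: break
    return a[:,0],int(m.sum())
E
python3 - <<'E'
from h import *
for n,sp,z in(("scene",(330,140),.012),("side",(330,330),.012)):
    im=cv2.imread(f"pics/{n}0.png");hsv=cv2.cvtColor(im,cv2.COLOR_BGR2HSV)
    print(n,"base",proj(n,[0,0,0]).round(),im[sp[1],sp[0]])
    q,a=quad((hsv[...,1]<30)&(hsv[...,2]>150),sp)
    P=np.array([onplane(n,p,z) for p in q]);print(q.tolist(),a,"\n",P.round(4)[:,:2].tolist(),P.mean(0).round(4),np.linalg.norm(P-np.roll(P,1,0),axis=1).round(3))
for n,sp in(("scene",(255,240)),("side",(330,180))):
    im=cv2.imread(f"pics/{n}0.png"); print(im[sp[1],sp[0]])
a=cv2.imread("pics/scene0.png")[180:300,160:320];b=cv2.imread("pics/side0.png")[140:220,290:410]
cv2.imwrite("pics/c1.png",np.vstack([cv2.resize(x,(640,y),interpolation=cv2.INTER_CUBIC) for x,y in((a,480),)]))
cv2.imwrite("pics/c2.png",cv2.resize(b,(720,480),interpolation=cv2.INTER_CUBIC))
E
```

```text
scene base [[ 72. 151.]] [163 166 168]
[[251, 139], [301, 88], [411, 135], [369, 199]] 9249 
 [[0.3557, 0.2271], [0.3692, 0.438], [0.6837, 0.4243], [0.6728, 0.2091]] [0.5203 0.3246 0.012 ] [0.318 0.211 0.315 0.215]
side base [[559. 231.]] [186 190 192]
[[267, 261], [409, 288], [400, 391], [235, 352]] 15888 
 [[0.6715, 0.2109], [0.3544, 0.2274], [0.3665, 0.4435], [0.6794, 0.4262]] [0.5179 0.327  0.012 ] [0.215 0.318 0.216 0.313]
[148 150 143]
[91 93 90]
```

View pics/c1.png

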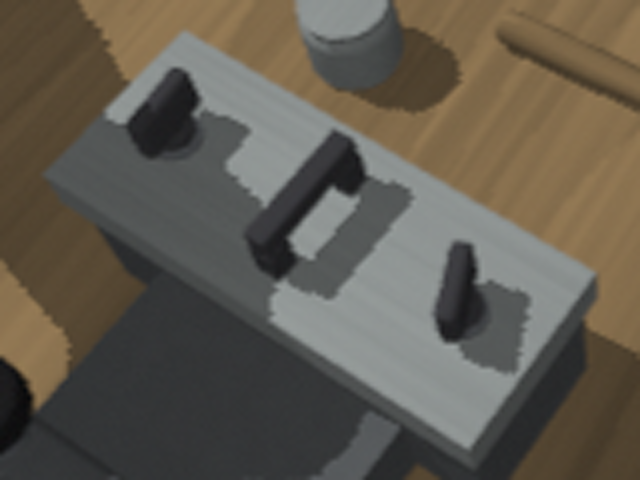

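View pics/c2.png

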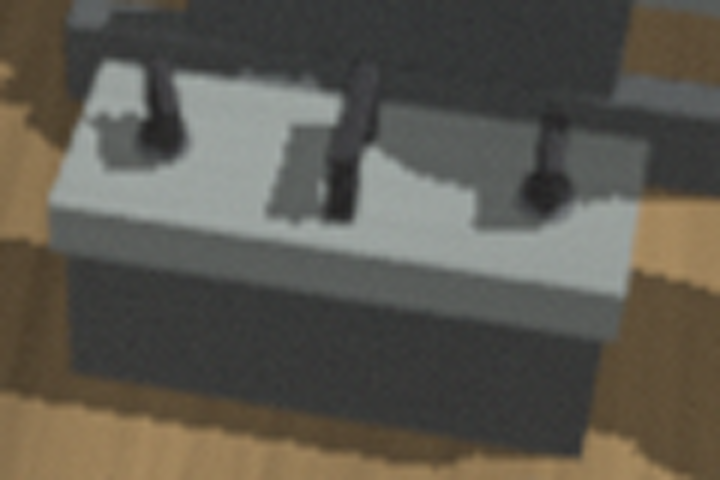

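Scene crop (4x): plate corners (183,32), (597,277), (470,450), (45,177). Wing A's top runs from (180,73) to (137,122), wing B's from (463,245) to (447,305), and the handle's from (340,138) to (260,235). Side crop (6x): plate corners (105,62), (650,140), (622,298), (52,208).

```bash
python3 - <<'E'
from h import *
S=lambda p:(160+p[0]/4-.4,180+p[1]/4-.4); T=lambda p:(290+p[0]/6-.4,140+p[1]/6-.4)
A=[(45,177),(183,32),(597,277),(470,450)];B=[(650,140),(622,298),(52,208),(105,62)]
for n,q,f in(("scene",A,S),("side",B,T)):
    P=np.array([onplane(n,f(p),.104) for p in q])[:,:2]
    c=P.mean(0);ex=(P[2]+P[3]-P[0]-P[1]);print(n,P.round(4).tolist(),c.round(4),"yaw",np.arctan2(ex[1],ex[0]).round(3),np.linalg.norm(P-np.roll(P,1,0),axis=1).round(3))
for a,b in zip(A,B): print("tri",[x.round(4) if hasattr(x,'round') else x for x in tri(S(a),T(b))])
for k,(p,q) in dict(A=((137,122),(180,73)),B=((447,305),(463,245)),H=((260,235),(340,138))).items():
    a,b=onplane("scene",S(p),.138)[:2],onplane("scene",S(q),.138)[:2];d=b-a
    print(k,((a+b)/2).round(4),"len",np.linalg.norm(d).round(3),"ang",np.arctan2(d[1],d[0]).round(3))
for n,q in (("scene",(247,186)),("side",(377,235)),):print("small tin",onplane(n,q,.025).round(3))
print("solv",onplane("scene",(407,212),.0).round(3),"ink",onplane("scene",(380,270),.0).round(3))
s=get_state();print(R.from_rotvec(s['tool_rot']).as_matrix().round(3))
E
```

```text
scene [[0.4049, -0.0671], [0.4094, 0.0241], [0.642, 0.0088], [0.6355, -0.0812]] [ 0.523  -0.0288] yaw -0.063 [0.231 0.091 0.233 0.09 ]
side [[0.4007, -0.0668], [0.4081, 0.0275], [0.6357, 0.0134], [0.6315, -0.0799]] [ 0.519  -0.0264] yaw -0.059 [0.231 0.095 0.228 0.093]
tri [array([ 0.402 , -0.0671,  0.1025]), np.float64(0.0033)]
tri [array([0.4079, 0.0251, 0.1017]), np.float64(0.0)]
tri [array([0.6388, 0.0099, 0.0997]), np.float64(0.0044)]
tri [array([ 0.6334, -0.0812,  0.1022]), np.float64(0.0033)]
A [ 0.4439 -0.0224] len 0.029 ang 1.558
B [ 0.6005 -0.0313] len 0.027 ang 1.902
H [ 0.5227 -0.0281] len 0.053 ang 1.534
small tin [0.433 0.104 0.025]
small tin [0.432 0.105 0.025]
solv [0.756 0.226 0.   ] ink [0.759 0.078 0.   ]
[[ 0.965  0.263 -0.   ]
 [ 0.263 -0.965  0.001]
 [-0.    -0.001 -1.   ]]
```

```bash
cat >> h.py <<'E'
def delta(p,ang,s=None):
    "tool-frame shift (mm) and turn to reach TCP p, pointing down, tool x at world angle ang"
    s=s or get_state(); M=R.from_rotvec(s['tool_rot'])
    c,sn=np.cos(ang),np.sin(ang); G=R.from_matrix(np.array([[c,sn,0],[sn,-c,0],[0,0,-1]]))
    print("t",round(s['time'],2),"pos",np.round(s['position'],4),"xang",np.round(np.arctan2(*M.as_matrix()[[1,0],0]),3),"q",np.round(s['joint_positions'],2))
    print("shift",(M.inv().apply(np.array(p)-s['position'])*1000).round(1),"turn",(M.inv()*G).as_rotvec().round(3))
E
python3 -c "
import bench;print([k for k in dir(bench) if k[0]!='_'],getattr(bench,'nose_length',None))
from h import *
delta([.40,-.30,.32],.9)"
```

```text
['MotionError', 'calibration', 'close_job', 'get_image', 'get_state', 'nose_length'] 0.017
t 0.15 pos [ 0.1706 -0.6268  0.209 ] xang 0.266 q [ 1.32  0.32 -0.07  1.45  0.02  1.37 -0.06]
shift [ 307.2 -255.2 -110.7] turn [-0.001 -0.    -0.634]
```

Request:
send_rows(
  xyz=[
    [0,0,-37],
    [0,0,-74],
    [0,0,-110],
    [28,-23,-110],
    [56,-46,-110],
    [84,-70,-110],
    [112,-93,-110],
    [140,-116,-110],
    [168,-140,-110],
    [196,-163,-110],
  ],
  dr=[
    [0,0,0],
    [0,0,0],
    [0,0,0],
    [0,0,-0.08],
    [0,0,-0.16],
    [0,0,-0.24],
    [0,0,-0.32],
    [0,0,-0.4],
    [0,0,-0.48],
    [0,0,-0.56],
  ],
  jaw=50,
)

```text
time: 0.98
position: [0.3177, -0.4166, 0.3196]
tool_rot: [-2.875, -1.266, 0.0]
ft_force: [1.2, 0.3, 0.0]
grip_width: 0.575
grip_force: 0.0
```

Request:
send_rows(
  xyz=[
    [34,-16,0],
    [68,-32,0],
    [101,-47,0],
    [135,-63,0],
    [169,-79,0],
    [202,-95,0],
    [236,-111,0],
    [270,-126,0],
    [303,-142,0],
    [337,-158,0],
  ],
  dr=[
    [0,0,-0.07],
    [0,0,-0.14],
    [0,0,-0.21],
    [0,0,-0.28],
    [0,0,-0.35],
    [0,0,-0.42],
    [0,0,-0.49],
    [0,0,-0.56],
    [0,0,-0.63],
    [0,0,-0.7],
  ],
)

```text
time: 1.82
position: [0.4293, -0.0618, 0.3197]
tool_rot: [2.267, 2.174, -0.001]
ft_force: [1.7, -0.3, -0.1]
grip_width: 0.572
grip_force: 0.0
```

```bash
python3 -c "
from h import *
delta([.442,-.023,.20],1.558)
cv2.imwrite('pics/w1.png',get_image('wrist')[:,:,::-1])"
```

```text
t 1.82 pos [ 0.4293 -0.0618  0.3197] xang 1.529 q [ 0.82 -0.19 -0.63  1.74 -0.11  1.55  0.16]
shift [ 39.4  11.  119.6] turn [ 0.     0.001 -0.029]
```

View pics/w1.png

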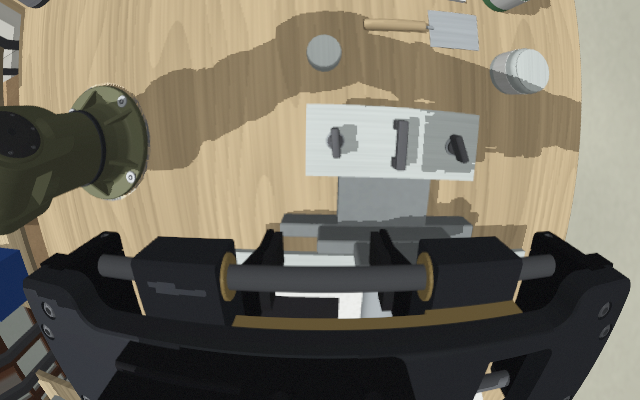

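The wrist view shows the cover from above: wing A's top is at (336,142), the handle at (402,144) and wing B at (458,149). Plate corners are (307,103), (479,115), (474,181), (306,176). I'll check these against the other views.

```bash
cat >> h.py <<'E'
def wplane(p,z,s=None):
    s=s or get_state(); c=calibration("wrist"); f=200/np.tan(np.radians(c['vfov'])/2)
    v=np.array([p[0]-c['cx'],p[1]-c['cy']]); r=np.linalg.norm(v); th=r/f
    d=np.r_[v/r*np.sin(th),np.cos(th)]; H=np.array(c['hand_eye']); M=R.from_rotvec(s['tool_rot'])
    d=M.apply(H[:3,:3]@d); o=M.apply(H[:3,3])+s['position']; return o+d*(z-o[2])/d[2]
E
python3 - <<'E'
from h import *
P=np.array([wplane(p,.104) for p in((306,176),(307,103),(479,115),(474,181))])[:,:2]
e=P[2]+P[3]-P[0]-P[1];print(P.round(4).tolist(),P.mean(0).round(4),np.arctan2(e[1],e[0]).round(3))
for n,p in dict(A=(336,142),H=(402,144),B=(458,149)).items(): print(n,wplane(p,.138).round(4))
im=cv2.imread("pics/w1.png")[95:190,295:490]
cv2.imwrite("pics/w1c.png",cv2.resize(im,None,fx=4,fy=4,interpolation=cv2.INTER_CUBIC))
E
```

```text
[[0.4057, -0.0583], [0.4103, 0.0349], [0.6407, 0.0229], [0.6385, -0.0692]] [ 0.5238 -0.0174] -0.05
A [ 0.4442 -0.012   0.138 ]
H [ 0.5219 -0.0151  0.138 ]
B [ 0.5946 -0.0204  0.138 ]
```

View pics/w1c.png

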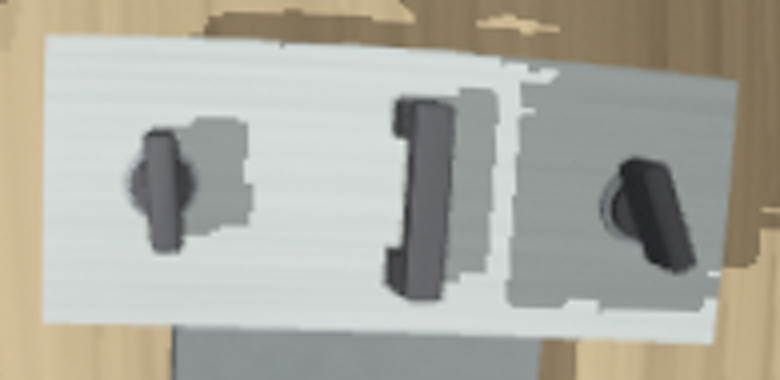

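Request:
send_rows(
  xyz=[
    [8,2,10],
    [16,4,22],
    [24,7,35],
    [32,9,48],
    [39,11,60],
    [39,11,75],
    [39,11,90],
    [39,11,105],
    [39,11,115],
    [39,11,120],
  ],
  dr=[
    [0,0,-0.01],
    [0,0,-0.02],
    [0,0,-0.03],
    [0,0,-0.03],
    [0,0,-0.03],
    [0,0,-0.03],
    [0,0,-0.03],
    [0,0,-0.03],
    [0,0,-0.03],
    [0,0,-0.03],
  ],
)

```text
time: 2.7
position: [0.4408, -0.0257, 0.1975]
tool_rot: [-2.238, -2.201, 0.003]
ft_force: [0.3, 0.1, -0.3]
grip_width: 0.571
grip_force: 0.0
```

The 4x wrist crop shows wing A upright at (163,190), the handle at (428,200) and wing B tilted near (658,212). The wrist view puts the cover about 10 mm off the fixed cameras in y. I'll measure again closer in.

```bash
python3 - <<'E'
from h import *
s=get_state();print(s['position'],s['time'])
im=get_image('wrist')[:,:,::-1];s2=get_state();print(s2['position'])
cv2.imwrite('pics/w2.png',im)
sc=get_image('scene')[:,:,::-1];cv2.imwrite('pics/s2.png',sc)
hsv=cv2.cvtColor(np.ascontiguousarray(im),cv2.COLOR_BGR2HSV)
# predicted pixel of wing A
c=calibration("wrist"); f=200/np.tan(np.radians(c['vfov'])/2);H=np.array(c['hand_eye']);M=R.from_rotvec(s['tool_rot'])
def wproj(P):
    q=M.inv().apply(np.array(P)-s['position']); q=H[:3,:3].T@(q-H[:3,3]); th=np.arctan2(np.hypot(*q[:2]),q[2]); return q[:2]/np.hypot(*q[:2])*th*f+[c['cx'],c['cy']]
for P in ([.442,-.023,.138],[.521,-.0276,.138],[.6,-.0324,.138],[.402,-.067,.104],[.408,.025,.104]):print(P,wproj(P).round(1))
cv2.imwrite('pics/m2.png',np.vstack([im[:,:],sc])[:, :][:800] if 0 else cv2.resize(np.vstack([im[100:400],cv2.resize(sc[170:310,120:420],(640,299))]),None,fx=1,fy=1))
E
```

```text
[ 0.44078083 -0.02565727  0.19749727] 2.7
[ 0.44077562 -0.02552756  0.19748947]
[0.442, -0.023, 0.138] [327.8 206.2]
[0.521, -0.0276, 0.138] [424.  209.9]
[0.6, -0.0324, 0.138] [503.8 212.8]
[0.402, -0.067, 0.104] [286.2 239.9]
[0.408, 0.025, 0.104] [287.8 142. ]
```

View pics/m2.png

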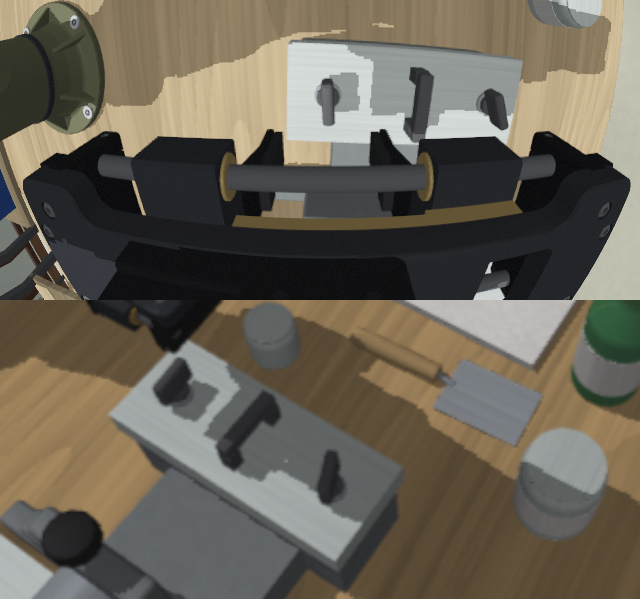

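The closer wrist view puts the cover corners at (289,141) and (287,239). That is within 1 px of the pose from the fixed cameras, so that pose holds. Wing A is at (328,203), between the fingers.

Request:
send_rows(
  xyz=[
    [1,0.5,10],
    [2,1,20],
    [2,1,30],
    [2,1,40],
    [2,1,50],
    [2,1,58],
    [2,1,64],
    [2,1,67],
    [2,1,67],
    [2,1,67],
  ],
  dr=[
    [0,0,-0.01],
    [0,0,-0.03],
    [0,0,-0.03],
    [0,0,-0.03],
    [0,0,-0.03],
    [0,0,-0.03],
    [0,0,-0.03],
    [0,0,-0.03],
    [0,0,-0.03],
    [0,0,-0.03],
  ],
)

```text
time: 3.63
position: [0.4433, -0.0231, 0.1328]
tool_rot: [2.205, 2.238, 0.0]
ft_force: [-0.6, 0.3, -0.2]
grip_width: 0.571
grip_force: 0.0
```

Request:
send_rows(
  xyz=[
    [0,0,0],
    [0,0,0],
    [0,0,0],
    [0,0,0],
    [0,0,0],
    [0,0,0],
    [0,0,0],
    [0,0,0],
    [0,0,0],
    [0,0,0],
  ],
  dr=[
    [0,0,0],
    [0,0,0],
    [0,0,0],
    [0,0,0],
    [0,0,0],
    [0,0,0],
    [0,0,0],
    [0,0,0],
    [0,0,0],
    [0,0,0],
  ],
  jaw=0,
  grip_force=10,
)

```text
time: 4.47
position: [0.4431, -0.0231, 0.1327]
tool_rot: [-2.205, -2.238, 0.0]
ft_force: [0.3, -0.7, -0.1]
grip_width: 0.015
grip_force: 0.0
```

```bash
python3 -c "
from h import *
delta([.442,-.0235,.13],1.59)
s=get_state();print(s['ft_force'],s['torque'],s['grip_width']*87)"
```

```text
t 4.47 pos [ 0.4431 -0.0231  0.1327] xang 1.586 q [ 0.76 -0.05 -0.74  2.01 -0.04  1.16  0.05]
shift [-0.3 -1.1  2.7] turn [-0.     0.    -0.004]
[ 0.26859285 -0.70339643 -0.12820124] [-0.00616305 -0.07623728  0.03973179] 1.279747935479568
```

```bash
python3 - <<'E'
from h import *
a=get_image('scene')[170:310,140:340,::-1];b=get_image('side')[120:220,280:420,::-1]
cv2.imwrite('pics/m3.png',np.vstack([cv2.resize(a,(460,300)),cv2.resize(b,(460,300))]))
for P in ([.4431,-.0231,.1327],[.4431,-.0231,.1157]):
  print(proj('scene',P),(proj('scene',P)-[140,170])*[2.3,300/140],(proj('side',P)-[280,120])*[460/140,3]+[0,300])
E
```

```text
[[199.46256947 205.66224207]] [[136.76390978  76.41909015]] [[331.21787101 431.95463855]]
[[202.07253593 210.73120045]] [[142.76683265  87.28114383]] [[328.66723196 447.97339689]]
```

View pics/m3.png

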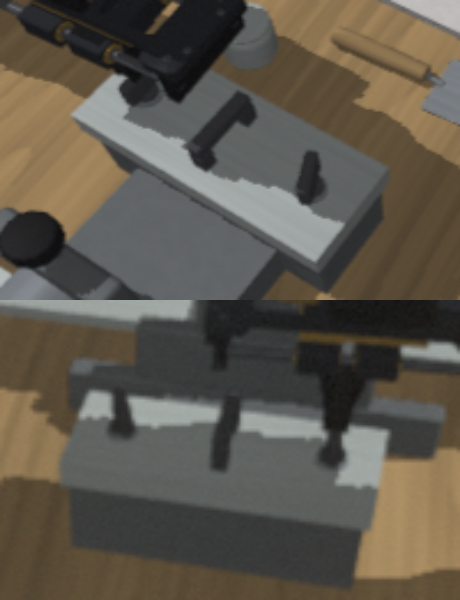

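The crops show the jaws shut near wing A, but the fingertips look offset from it and the wing is not between them. I'll take one zoomed composite with the expected tip position marked.

```bash
python3 - <<'E'
from h import *
T=[.4431,-.0231,.1157];W=[.442,-.0235,.138]
def crop(n,x0,y0,w,h,k):
    im=cv2.resize(get_image(n)[y0:y0+h,x0:x0+w,::-1],None,fx=k,fy=k,interpolation=cv2.INTER_CUBIC)
    im=np.clip(im.astype(float)**.7*255**.3,0,255).astype(np.uint8).copy()
    if n!='wrist':
        for P,c in((T,(0,0,255)),(W,(0,255,0))):
            p=((proj(n,P)[0]-[x0,y0]+.5)*k).astype(int); cv2.circle(im,tuple(map(int,p)),3,c,1)
    return im
a=crop('scene',165,165,80,60,5);b=crop('side',345,120,80,60,5);c=crop('wrist',160,140,320,120,2.5)
cv2.imwrite('pics/m4.png',np.vstack([np.hstack([a,b]),c]))
E
```

```text
(no output)
```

View pics/m4.png

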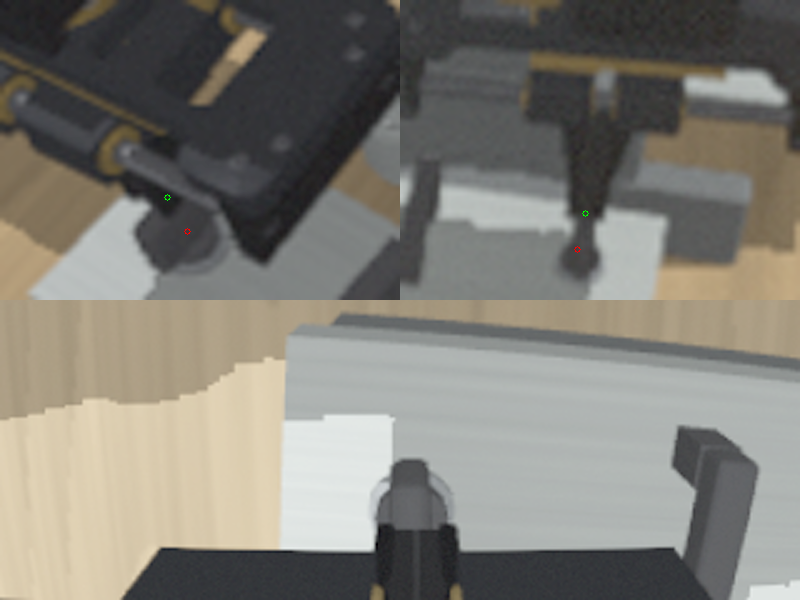

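Both views and the wrist row of about 230 put the fingertips roughly at the wing's top, higher than nominal. I'll reopen, lower by 10 mm and watch the force.

Request:
send_rows(
  xyz=[
    [0,0,0],
    [0,0,0],
    [0,0,0],
    [0,0,0],
    [0,0,0],
    [0,-0.5,2],
    [0,-1,4],
    [0,-1,6],
    [0,-1,8],
    [0,-1,10],
  ],
  dr=[
    [0,0,0],
    [0,0,0],
    [0,0,0],
    [0,0,0],
    [0,0,0],
    [0,0,0],
    [0,0,0],
    [0,0,0],
    [0,0,0],
    [0,0,0],
  ],
  jaw=40,
)

```text
time: 5.55
position: [0.442, -0.0232, 0.1224]
tool_rot: [-2.205, -2.238, 0.0]
ft_force: [0.1, -0.4, -0.5]
grip_width: 0.456
grip_force: 0.0
```

Request:
send_rows(
  xyz=[
    [0,0,0],
    [0,0,0],
    [0,0,0],
    [0,0,0],
    [0,0,0],
    [0,0,0],
    [0,0,0],
    [0,0,0],
    [0,0,0],
    [0,0,0],
  ],
  dr=[
    [0,0,0],
    [0,0,0],
    [0,0,0],
    [0,0,0],
    [0,0,0],
    [0,0,0],
    [0,0,0],
    [0,0,0],
    [0,0,0],
    [0,0,0],
  ],
  jaw=0,
)

```text
time: 6.38
position: [0.442, -0.0232, 0.1228]
tool_rot: [-2.205, -2.238, 0.0]
ft_force: [-0.7, 0.2, 2.2]
grip_width: 0.108
grip_force: 10.0
```

Request:
send_rows(
  xyz=[
    [0,0,0],
    [0,0,0],
    [0,0,0],
    [0,0,0],
    [0,0,0],
    [0,0,0],
    [0,0,0],
    [0,0,0],
    [0,0,0],
    [0,0,0],
  ],
  dr=[
    [0,0,-0.08],
    [0,0,-0.16],
    [0,0,-0.24],
    [0,0,-0.32],
    [0,0,-0.4],
    [0,0,-0.48],
    [0,0,-0.56],
    [0,0,-0.64],
    [0,0,-0.72],
    [0,0,-0.8],
  ],
  grip_force=20,
)

```text
time: 7.22
position: [0.4415, -0.0234, 0.1228]
tool_rot: [-1.154, -2.921, 0.001]
ft_force: [-2.9, -0.1, 3.9]
grip_width: 0.107
grip_force: 20.0
```

Request:
send_rows(
  xyz=[
    [0,0,0],
    [0,0,0],
    [0,0,0],
    [0,0,0],
    [0,0,0],
    [0,0,0],
    [0,0,0],
    [0,0,0],
    [0,0,0],
    [0,0,0],
  ],
  dr=[
    [0,0,-0.08],
    [0,0,-0.16],
    [0,0,-0.24],
    [0,0,-0.32],
    [0,0,-0.4],
    [0,0,-0.48],
    [0,0,-0.56],
    [0,0,-0.62],
    [0,0,-0.68],
    [0,0,-0.69],
  ],
)

```text
time: 8.05
position: [0.4414, -0.0238, 0.1228]
tool_rot: [-0.101, -3.138, 0.002]
ft_force: [-4.2, -2.1, 3.6]
grip_width: 0.104
grip_force: 20.0
```

```bash
python3 -c "
from h import *
delta([.442,-.0232,.1228],3.08)
s=get_state();print(s['ft_force'],s['torque'],s['grip_width']*87)"
```

```text
t 8.05 pos [ 0.4414 -0.0238  0.1228] xang 3.077 q [ 0.72 -0.04 -0.71  2.03 -0.03  1.14  1.53]
shift [-0.6  0.6 -0. ] turn [-0.001 -0.002 -0.003]
[-4.17881898 -2.09715179  3.58707915] [-0.22017961  0.70655688 -0.0678828 ] 9.005827610964174
```

Request:
send_rows(
  xyz=[
    [0,0,0],
    [0,0,0],
    [0,0,0],
    [0,0,0],
    [0,0,0],
    [0,0,0],
    [0,0,0],
    [0,0,0],
    [0,0,0],
    [0,0,0],
  ],
  dr=[
    [0,0,-0.01],
    [0,0,-0.02],
    [0,0,-0.03],
    [0,0,-0.04],
    [0,0,-0.05],
    [0,0,-0.06],
    [0,0,-0.06],
    [0,0,-0.06],
    [0,0,-0.06],
    [0,0,-0.06],
  ],
)

```text
time: 8.88
position: [0.4424, -0.0234, 0.1228]
tool_rot: [0.01, 3.141, -0.001]
ft_force: [-3.0, -2.6, 1.9]
grip_width: 0.102
grip_force: 20.5
```

```bash
python3 -c "
from h import *
delta([.6,-.0324,.20],1.92)
s=get_state();print(s['ft_force'],s['torque'],s['grip_width']*87)"
```

```text
t 8.88 pos [ 0.4424 -0.0234  0.1228] xang 3.135 q [ 0.72 -0.04 -0.7   2.03 -0.03  1.14  1.59]
shift [-157.7   -8.   -77.1] turn [0.000e+00 1.000e-03 1.215e+00]
[-2.98023408 -2.59533248  1.87137633] [-0.5539333   0.24263414 -0.20957294] 8.839191399092035
```

Request:
send_rows(
  xyz=[
    [0,0,0],
    [0,0,0],
    [0,0,0],
    [0,0,0],
    [0,0,-5],
    [0,0,-18],
    [0,0,-32],
    [0,0,-46],
    [0,0,-60],
    [0,0,-75],
  ],
  dr=[
    [0,0,0],
    [0,0,0],
    [0,0,0],
    [0,0,0],
    [0,0,0],
    [0,0,0],
    [0,0,0],
    [0,0,0],
    [0,0,0],
    [0,0,0],
  ],
  jaw=40,
)

```text
time: 9.72
position: [0.4422, -0.0228, 0.1986]
tool_rot: [0.008, 3.141, 0.0]
ft_force: [0.6, -0.1, -0.6]
grip_width: 0.459
grip_force: 0.0
```

Request:
send_rows(
  xyz=[
    [-16,-1,0],
    [-32,-2,0],
    [-48,-3,0],
    [-64,-4,0],
    [-80,-5,0],
    [-96,-6,0],
    [-112,-6,0],
    [-128,-7,0],
    [-144,-8,0],
    [-158,-8,0],
  ],
  dr=[
    [0,0,0.11],
    [0,0,0.22],
    [0,0,0.33],
    [0,0,0.44],
    [0,0,0.55],
    [0,0,0.66],
    [0,0,0.77],
    [0,0,0.88],
    [0,0,0.99],
    [0,0,1.1],
  ],
)

```text
time: 10.55
position: [0.6012, -0.0322, 0.1977]
tool_rot: [-1.657, -2.669, -0.001]
ft_force: [0.3, -0.2, 0.5]
grip_width: 0.46
grip_force: 0.0
```

```bash
python3 - <<'E'
from h import *
delta([.6,-.0324,.1228],1.92)
s=get_state();im=get_image('wrist')[:,:,::-1]
c=calibration("wrist"); f=200/np.tan(np.radians(c['vfov'])/2);H=np.array(c['hand_eye']);M=R.from_rotvec(s['tool_rot'])
def wproj(P):
    q=M.inv().apply(np.array(P)-s['position']); q=H[:3,:3].T@(q-H[:3,3]); th=np.arctan2(np.hypot(*q[:2]),q[2]); return q[:2]/np.hypot(*q[:2])*th*f+[c['cx'],c['cy']]
v=im[60:300,180:460];k=2.5
o=cv2.resize(v,None,fx=k,fy=k,interpolation=cv2.INTER_CUBIC)
for P in ([.6,-.0324,.138],[.521,-.0276,.138],[.442,-.0235,.138]):
    p=wproj(P);print(p.round(1));cv2.circle(o,tuple(map(int,(p-[180,60])*k)),4,(0,0,255),1)
cv2.imwrite('pics/w5.png',o)
E
```

```text
t 10.55 pos [ 0.6012 -0.0322  0.1977] xang 2.03 q [ 0.57  0.29 -0.67  1.57  0.18  1.34  0.33]
shift [ 0.3 -1.1 74.9] turn [ 0.   -0.    0.11]
[324.2 208.7]
[236.6 160.6]
[157.7 117.4]
```

View pics/w5.png

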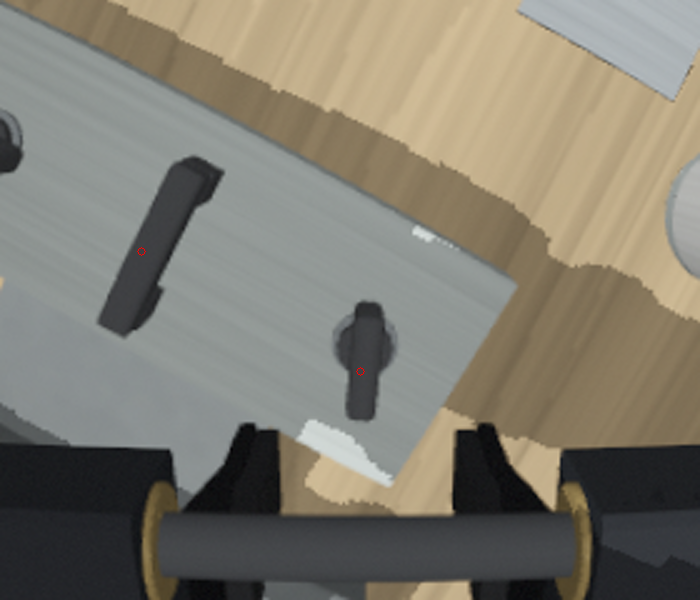

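The 2.5x wrist view shows wing B's top running from (368,310) to (361,415), centred near (364,362) and within 3 mm of the predicted (360,372). It is 0.07 rad off the tool's x axis.

Request:
send_rows(
  xyz=[
    [1,0,10],
    [1,0,20],
    [1,0,30],
    [1,0,40],
    [1,0,50],
    [1,0,58],
    [1,0,65],
    [1,0,70],
    [1,0,75],
    [1,0,75],
  ],
  dr=[
    [0,0,0.02],
    [0,0,0.04],
    [0,0,0.06],
    [0,0,0.07],
    [0,0,0.07],
    [0,0,0.07],
    [0,0,0.07],
    [0,0,0.07],
    [0,0,0.07],
    [0,0,0.07],
  ],
)

```text
time: 11.43
position: [0.5991, -0.0312, 0.1217]
tool_rot: [-1.742, -2.613, 0.001]
ft_force: [0.2, 0.3, 0.6]
grip_width: 0.462
grip_force: 0.0
```

Request:
send_rows(
  xyz=[
    [0,0,0],
    [0,0,0],
    [0,0,0],
    [0,0,0],
    [0,0,0],
    [0,0,0],
    [0,0,0],
    [0,0,0],
    [0,0,0],
    [0,0,0],
  ],
  dr=[
    [0,0,0],
    [0,0,0],
    [0,0,0],
    [0,0,0],
    [0,0,0],
    [0,0,0],
    [0,0,0],
    [0,0,0],
    [0,0,0],
    [0,0,0],
  ],
  jaw=0,
  grip_force=20,
)

```text
time: 12.27
position: [0.5999, -0.0312, 0.123]
tool_rot: [1.742, 2.614, 0.0]
ft_force: [0.7, 0.1, 1.8]
grip_width: 0.102
grip_force: 20.0
```

Gripped at about 9 mm. The tool is at 1.965 rad and needs to reach about 3.13, a turn of 1.17.

Request:
send_rows(
  xyz=[
    [0,0,0],
    [0,0,0],
    [0,0,0],
    [0,0,0],
    [0,0,0],
    [0,0,0],
    [0,0,0],
    [0,0,0],
    [0,0,0],
    [0,0,0],
  ],
  dr=[
    [0,0,-0.08],
    [0,0,-0.16],
    [0,0,-0.24],
    [0,0,-0.32],
    [0,0,-0.4],
    [0,0,-0.48],
    [0,0,-0.56],
    [0,0,-0.64],
    [0,0,-0.72],
    [0,0,-0.8],
  ],
)

```text
time: 13.1
position: [0.5989, -0.0322, 0.1229]
tool_rot: [-0.582, -3.086, 0.003]
ft_force: [-2.5, -1.7, 4.1]
grip_width: 0.107
grip_force: 20.0
```

Request:
send_rows(
  xyz=[
    [0,0,0],
    [0,0,0],
    [0,0,0],
    [0,0,0],
    [0,0,0],
    [0,0,0],
    [0,0,0],
    [0,0,0],
    [0,0,0],
    [0,0,0],
  ],
  dr=[
    [0,0,-0.07],
    [0,0,-0.14],
    [0,0,-0.21],
    [0,0,-0.26],
    [0,0,-0.3],
    [0,0,-0.33],
    [0,0,-0.35],
    [0,0,-0.37],
    [0,0,-0.37],
    [0,0,-0.37],
  ],
)

```text
time: 13.93
position: [0.5991, -0.0322, 0.1229]
tool_rot: [-0.011, -3.14, 0.002]
ft_force: [-2.9, -2.4, 5.2]
grip_width: 0.102
grip_force: 20.1
```

```bash
python3 -c "
from h import *
delta([.521,-.0276,.20],1.51)
s=get_state();print(s['ft_force'],s['torque'],s['grip_width']*87)"
```

```text
t 13.93 pos [ 0.5991 -0.0322  0.1229] xang 3.135 q [ 0.69  0.39 -0.85  1.67  0.31  1.23  1.34]
shift [ 78.2   4.  -77. ] turn [-0.002  0.     1.625]
[-2.8841284  -2.35237681  5.23634797] [-0.56080652  0.65826602 -0.10120471] 8.888825098861863
```

Request:
send_rows(
  xyz=[
    [0,0,0],
    [0,0,0],
    [0,0,0],
    [0,0,0],
    [0,0,0],
    [0,0,0],
    [0,0,0],
    [0,0,0],
    [0,0,0],
    [0,0,0],
  ],
  dr=[
    [0,0,-0.01],
    [0,0,-0.02],
    [0,0,-0.03],
    [0,0,-0.04],
    [0,0,-0.05],
    [0,0,-0.05],
    [0,0,-0.05],
    [0,0,-0.05],
    [0,0,-0.05],
    [0,0,-0.05],
  ],
)

```text
time: 14.77
position: [0.5992, -0.0322, 0.1229]
tool_rot: [0.067, -3.14, 0.002]
ft_force: [-3.1, -2.8, 5.6]
grip_width: 0.11
grip_force: 20.8
```

```bash
python3 -c "
from h import *
delta([.521,-.0276,.20],1.51)
s=get_state();print(s['torque'],s['grip_width']*87)"
```

```text
t 14.77 pos [ 0.5992 -0.0322  0.1229] xang -3.099 q [ 0.7   0.4  -0.85  1.67  0.31  1.23  1.39]
shift [ 78.    7.9 -77. ] turn [-0.002  0.     1.674]
[-0.5731678   0.64614554 -0.31154341] 9.587165773200946
```

Request:
send_rows(
  xyz=[
    [0,0,0],
    [0,0,0],
    [0,0,0],
    [0,0,0],
    [0,0,-5],
    [0,0,-18],
    [0,0,-32],
    [0,0,-46],
    [0,0,-60],
    [0,0,-75],
  ],
  dr=[
    [0,0,0],
    [0,0,0],
    [0,0,0],
    [0,0,0],
    [0,0,0],
    [0,0,0],
    [0,0,0],
    [0,0,0],
    [0,0,0],
    [0,0,0],
  ],
  jaw=40,
)

```text
time: 15.6
position: [0.6, -0.0311, 0.2]
tool_rot: [-0.07, 3.139, -0.001]
ft_force: [0.3, -0.0, -0.2]
grip_width: 0.458
grip_force: 0.0
```

Request:
send_rows(
  xyz=[
    [8,1,0],
    [16,2,0],
    [24,3,0],
    [32,4,0],
    [40,5,0],
    [48,6,0],
    [56,6,0],
    [64,7,0],
    [72,8,0],
    [79,7,0],
  ],
  dr=[
    [0,0,0.11],
    [0,0,0.22],
    [0,0,0.33],
    [0,0,0.44],
    [0,0,0.55],
    [0,0,0.66],
    [0,0,0.77],
    [0,0,0.88],
    [0,0,0.99],
    [0,0,1.1],
  ],
)

```text
time: 16.43
position: [0.5204, -0.0269, 0.1994]
tool_rot: [1.587, 2.709, 0.001]
ft_force: [0.3, 0.5, -0.4]
grip_width: 0.458
grip_force: 0.0
```

Request:
send_rows(
  xyz=[
    [0,0,0],
    [0,0,0],
    [0,0,0],
    [0,0,0],
    [0,0,0],
    [0,0,0],
    [0,0,0],
    [0,0,0],
    [0,0,0],
    [0,0,0],
  ],
  dr=[
    [0,0,0.1],
    [0,0,0.2],
    [0,0,0.3],
    [0,0,0.4],
    [0,0,0.5],
    [0,0,0.57],
    [0,0,0.57],
    [0,0,0.57],
    [0,0,0.57],
    [0,0,0.57],
  ],
)

```text
time: 17.27
position: [0.5205, -0.0276, 0.1982]
tool_rot: [2.28, 2.161, 0.0]
ft_force: [0.1, -0.2, -0.1]
grip_width: 0.462
grip_force: 0.0
```

```bash
python3 - <<'E'
from h import *
delta([.521,-.0278,.1228],1.51)
im=get_image('wrist')[:,:,::-1].copy();s=get_state();cv2.imwrite('pics/w6.png',im)
m=(im.max(2)<100).astype(np.uint8);m[235:]=0;m[:100]=0
n,l,st,ce=cv2.connectedComponentsWithStats(m)
for i in range(1,n):
    if 60<st[i,4]<6000 and 150<ce[i][0]<500 and ce[i][1]>130:
        c=np.argwhere(l==i)[:,::-1].astype(np.int32);r=cv2.minAreaRect(c);print(st[i].tolist(),ce[i].round(1),[np.round(x,1) for x in r],wplane(ce[i],.135,s).round(4))
E
```

```text
t 17.27 pos [ 0.5205 -0.0276  0.1982] xang 1.517 q [ 0.7   0.1  -0.73  1.76  0.07  1.3  -0.1 ]
shift [-0.2  0.4 75.4] turn [0.001 0.    0.007]
[232, 141, 185, 4, 318] [307.2 142.2] [array([324. , 142.5]), array([184.,   3.]), np.float64(-0.0)] [0.5088 0.0259 0.135 ]
[321, 164, 15, 71, 866] [328.2 193.3] [array([328., 199.]), array([70., 14.]), np.float64(90.0)] [ 0.5228 -0.0155  0.135 ]
[214, 188, 45, 25, 838] [236.8 202.1] [array([236., 200.]), array([24., 44.]), np.float64(90.0)] [ 0.4474 -0.019   0.135 ]
[397, 188, 46, 24, 792] [418.7 201.7] [array([419.5, 199.5]), array([23., 45.]), np.float64(90.0)] [ 0.597  -0.0265  0.135 ]
[274, 229, 17, 6, 64] [281.5 232.4] [array([282. , 231.5]), array([ 5., 16.]), np.float64(90.0)] [ 0.4822 -0.0471  0.135 ]
[362, 229, 17, 6, 63] [370.8 232.5] [array([370. , 231.5]), array([ 5., 16.]), np.float64(90.0)] [ 0.5566 -0.0512  0.135 ]
```

Both wings lie along the cover's length, and the handle is centred in the jaws. Next is the descent and grip.

Request:
send_rows(
  xyz=[
    [0,0.5,10],
    [0,0.5,20],
    [0,0.5,30],
    [0,0.5,40],
    [0,0.5,50],
    [0,0.5,58],
    [0,0.5,65],
    [0,0.5,71],
    [0,0.5,76],
    [0,0.5,77],
  ],
  dr=[
    [0,0,0.01],
    [0,0,0.01],
    [0,0,0.01],
    [0,0,0.01],
    [0,0,0.01],
    [0,0,0.01],
    [0,0,0.01],
    [0,0,0.01],
    [0,0,0.01],
    [0,0,0.01],
  ],
)

```text
time: 18.15
position: [0.5204, -0.0277, 0.1198]
tool_rot: [-2.292, -2.148, 0.001]
ft_force: [0.2, 0.6, 0.0]
grip_width: 0.463
grip_force: 0.0
```

Request:
send_rows(
  xyz=[
    [0,0,0],
    [0,0,0],
    [0,0,0],
    [0,0,0],
    [0,0,0],
    [0,0,0],
    [0,0,0],
    [0,0,0],
    [0,0,0],
    [0,0,0],
  ],
  dr=[
    [0,0,0],
    [0,0,0],
    [0,0,0],
    [0,0,0],
    [0,0,0],
    [0,0,0],
    [0,0,0],
    [0,0,0],
    [0,0,0],
    [0,0,0],
  ],
  jaw=0,
  grip_force=50,
)

```text
time: 18.98
position: [0.5214, -0.0278, 0.1211]
tool_rot: [2.292, 2.147, 0.001]
ft_force: [1.8, 0.2, 2.6]
grip_width: 0.123
grip_force: 50.0
```

Gripped. I'll lift straight up slowly, 5 mm per row.

Request:
send_rows(
  xyz=[
    [0,0,-2],
    [0,0,-5],
    [0,0,-9],
    [0,0,-13],
    [0,0,-17],
    [0,0,-21],
    [0,0,-25],
    [0,0,-30],
    [0,0,-35],
    [0,0,-40],
  ],
  dr=[
    [0,0,0],
    [0,0,0],
    [0,0,0],
    [0,0,0],
    [0,0,0],
    [0,0,0],
    [0,0,0],
    [0,0,0],
    [0,0,0],
    [0,0,0],
  ],
)

```text
time: 19.82
position: [0.5209, -0.0277, 0.1613]
tool_rot: [2.292, 2.148, -0.0]
ft_force: [-0.2, -0.3, -4.6]
grip_width: 0.121
grip_force: 50.0
```

Request:
send_rows(
  xyz=[
    [0,0,-5],
    [0,0,-10],
    [0,0,-15],
    [0,0,-20],
    [0,0,-25],
    [0,0,-30],
    [0,0,-35],
    [0,0,-40],
    [0,0,-45],
    [0,0,-50],
  ],
  dr=[
    [0,0,0],
    [0,0,0],
    [0,0,0],
    [0,0,0],
    [0,0,0],
    [0,0,0],
    [0,0,0],
    [0,0,0],
    [0,0,0],
    [0,0,0],
  ],
)

```text
time: 20.65
position: [0.5209, -0.0277, 0.2112]
tool_rot: [2.292, 2.148, -0.0]
ft_force: [0.5, -0.3, -3.5]
grip_width: 0.122
grip_force: 50.0
```

```bash
python3 - <<'E'
from h import *
delta([.519,.3255,.21],1.518)
s=get_state();print(s['ft_force'],s['torque'],s['grip_width']*87)
im=get_image('wrist')[:,:,::-1].copy()
m=(im.max(2)<100).astype(np.uint8);m[235:]=0;m[:100]=0
n,l,st,ce=cv2.connectedComponentsWithStats(m)
for i in range(1,n):
    if 60<st[i,4]<6000 and 150<ce[i][0]<500 and ce[i][1]>130: print(st[i].tolist(),ce[i].round(1))
E
```

```text
t 20.65 pos [ 0.5209 -0.0277  0.2112] xang 1.506 q [ 0.7   0.09 -0.73  1.74  0.06  1.33 -0.11]
shift [352.3 -24.8   1.2] turn [-0.     0.    -0.012]
[ 0.49223907 -0.25836997 -3.50991584] [-0.0589694  -0.07633246  0.01244023] 10.639688410223858
[213, 141, 225, 14, 2204] [322.4 146.6]
[301, 185, 52, 50, 1156] [325.9 212.3]
[177, 216, 56, 19, 622] [207.3 227.8]
[420, 216, 57, 19, 667] [445.2 227.5]
```

Weight is about 4 N and the cover hangs level. I'll carry it to above the pad.

Request:
send_rows(
  xyz=[
    [5,0,0],
    [15,-1,0],
    [30,-2,0],
    [50,-3,0],
    [70,-5,0],
    [90,-6,0],
    [110,-8,0],
    [130,-9,0],
    [150,-10,0],
    [170,-12,0],
  ],
  dr=[
    [0,0,0],
    [0,0,0],
    [0,0,0],
    [0,0,0],
    [0,0,0],
    [0,0,0],
    [0,0,0],
    [0,0,0],
    [0,0,0],
    [0,0,0],
  ],
)

```text
time: 21.53
position: [0.5193, 0.1448, 0.2104]
tool_rot: [-2.291, -2.149, 0.0]
ft_force: [-0.1, -0.2, -4.1]
grip_width: 0.125
grip_force: 50.0
```

Request:
send_rows(
  xyz=[
    [20,-1,0],
    [40,-3,0],
    [60,-4,0],
    [80,-6,0],
    [100,-7,0],
    [120,-9,0],
    [140,-10,0],
    [160,-12,0],
    [175,-13,0],
    [182,-13,0],
  ],
  dr=[
    [0,0,0],
    [0,0,0],
    [0,0,0],
    [0,0,0],
    [0,0,0],
    [0,0,0],
    [0,0,0],
    [0,0,0],
    [0,0,0],
    [0,0,0],
  ],
)

```text
time: 22.37
position: [0.5167, 0.3291, 0.2104]
tool_rot: [-2.286, -2.151, -0.0]
ft_force: [-0.6, 0.0, -3.5]
grip_width: 0.121
grip_force: 50.0
```

```bash
python3 - <<'E'
from h import *
delta([.519,.3255,.056],1.506)
s=get_state();print(s['ft_force'],s['torque'],s['grip_width']*87)
E
```

```text
t 22.37 pos [0.5167 0.3291 0.2104] xang 1.51 q [ 0.11  0.37 -0.91  1.52  0.29  1.39 -0.88]
shift [ -3.8   2.8 154.3] turn [-0.002 -0.002  0.004]
[-0.5991826   0.03761876 -3.54353312] [-0.03697567 -0.06245569  0.05243052] 10.554759696468016
```

Request:
send_rows(
  xyz=[
    [-1,1,5],
    [-2,2,17],
    [-3,2,32],
    [-3,2,48],
    [-3,2,64],
    [-3,2,80],
    [-3,2,96],
    [-3,2,110],
    [-3,2,120],
    [-3,2,125],
  ],
  dr=[
    [0,0,0],
    [0,0,0],
    [0,0,0],
    [0,0,0],
    [0,0,0],
    [0,0,0],
    [0,0,0],
    [0,0,0],
    [0,0,0],
    [0,0,0],
  ],
)

```text
time: 23.2
position: [0.5201, 0.3201, 0.0834]
tool_rot: [-2.294, -2.146, 0.005]
ft_force: [-0.2, -0.6, -3.3]
grip_width: 0.125
grip_force: 50.0
```

Request:
send_rows(
  xyz=[
    [0,0,4],
    [0,0,8],
    [0,0,12],
    [0,0,15],
    [0,0,18],
    [0,0,20],
    [0,0,22],
    [0,0,24],
    [0,0,25],
    [0,0,26],
  ],
  dr=[
    [0,0,0],
    [0,0,0],
    [0,0,0],
    [0,0,0],
    [0,0,0],
    [0,0,0],
    [0,0,0],
    [0,0,0],
    [0,0,0],
    [0,0,0],
  ],
)

```text
time: 24.03
position: [0.5206, 0.322, 0.0596]
tool_rot: [2.292, 2.148, -0.0]
ft_force: [0.5, 0.4, -4.0]
grip_width: 0.12
grip_force: 50.0
```

Request:
send_rows(
  xyz=[
    [0,0,0.5],
    [0,0,1],
    [0,0,1.5],
    [0,0,2],
    [0,0,2.5],
    [0,0,3],
    [0,0,3],
    [0,0,3],
    [0,0,3],
    [0,0,3],
  ],
  dr=[
    [0,0,0],
    [0,0,0],
    [0,0,0],
    [0,0,0],
    [0,0,0],
    [0,0,0],
    [0,0,0],
    [0,0,0],
    [0,0,0],
    [0,0,0],
  ],
)

```text
time: 24.87
position: [0.5206, 0.3221, 0.0568]
tool_rot: [2.292, 2.148, 0.0]
ft_force: [0.1, -1.0, -4.3]
grip_width: 0.124
grip_force: 50.0
```

Request:
send_rows(
  xyz=[
    [0,0,0.5],
    [0,0,1],
    [0,0,1.5],
    [0,0,2],
    [0,0,2],
    [0,0,2],
    [0,0,2],
    [0,0,2],
    [0,0,2],
    [0,0,2],
  ],
  dr=[
    [0,0,0],
    [0,0,0],
    [0,0,0],
    [0,0,0],
    [0,0,0],
    [0,0,0],
    [0,0,0],
    [0,0,0],
    [0,0,0],
    [0,0,0],
  ],
)

```text
time: 25.7
position: [0.5206, 0.322, 0.0551]
tool_rot: [2.292, 2.148, -0.0]
ft_force: [-2.9, -1.9, 3.2]
grip_width: 0.123
grip_force: 50.0
```

The force went from -4 to +3 N, so the cover is down on the pad. I'll release and retreat.

Request:
send_rows(
  xyz=[
    [0,0,0],
    [0,0,0],
    [0,0,0],
    [0,0,0],
    [0,0,0],
    [0,0,0],
    [0,0,0],
    [0,0,0],
    [0,0,0],
    [0,0,0],
  ],
  dr=[
    [0,0,0],
    [0,0,0],
    [0,0,0],
    [0,0,0],
    [0,0,0],
    [0,0,0],
    [0,0,0],
    [0,0,0],
    [0,0,0],
    [0,0,0],
  ],
  jaw=40,
)

```text
time: 26.53
position: [0.5206, 0.322, 0.0547]
tool_rot: [2.292, 2.148, -0.0]
ft_force: [0.4, 1.0, 0.2]
grip_width: 0.459
grip_force: 0.0
```

Request:
send_rows(
  xyz=[
    [0,0,-5],
    [0,0,-15],
    [0,0,-30],
    [0,0,-45],
    [0,0,-60],
    [0,0,-80],
    [0,0,-100],
    [0,0,-120],
    [0,0,-135],
    [0,0,-140],
  ],
  dr=[
    [0,0,0],
    [0,0,0],
    [0,0,0],
    [0,0,0],
    [0,0,0],
    [0,0,0],
    [0,0,0],
    [0,0,0],
    [0,0,0],
    [0,0,0],
  ],
)

```text
time: 27.37
position: [0.5219, 0.3236, 0.1995]
tool_rot: [2.291, 2.147, 0.01]
ft_force: [1.2, 0.6, 0.2]
grip_width: 0.462
grip_force: 0.0
```

```bash
python3 - <<'E'
from h import *
s=get_state();im=get_image('wrist')[:,:,::-1].copy();print(s['position'],s['ft_force'])
c=calibration("wrist"); f=200/np.tan(np.radians(c['vfov'])/2);H=np.array(c['hand_eye']);M=R.from_rotvec(s['tool_rot'])
m=(im.max(2)<100).astype(np.uint8);m[235:]=0;m[:100]=0
n,l,st,ce=cv2.connectedComponentsWithStats(m)
for i in range(1,n):
    if 60<st[i,4]<6000 and 150<ce[i][0]<500 and ce[i][1]>130: print(st[i].tolist(),ce[i].round(1),wplane(ce[i],.065,s).round(4))
# pad corners in wrist view vs cover corners expected, pad frame
pc=np.array([.519,.3255]);ya=-.05;cc=np.array([.5206,.322]);yb=-.061
r=lambda a:np.array([[np.cos(a),-np.sin(a)],[np.sin(a),np.cos(a)]])
for u in((1,1),(1,-1),(-1,-1),(-1,1)):print((r(ya).T@(cc+r(yb)@(np.array([.116,.046])*u)-pc)).round(3))
E
```

```text
[0.52187276 0.32357939 0.19948452] [1.24474606 0.56788331 0.22214389]
[453, 112, 7, 61, 207] [455.3 141.5] [0.6621 0.3647 0.065 ]
[470, 116, 7, 47, 241] [472.5 138.1] [0.6831 0.3681 0.065 ]
[319, 155, 12, 62, 640] [324.6 185.4] [0.521 0.325 0.065]
[381, 173, 36, 20, 511] [398.1 184.8] [0.5978 0.3209 0.065 ]
[233, 175, 36, 19, 520] [251.5 185.4] [0.4449 0.3302 0.065 ]
[463, 206, 57, 29, 371] [482.5 217.4] [0.7019 0.2761 0.065 ]
[274, 229, 17, 6, 65] [281.5 232.3] [0.471 0.276 0.065]
[362, 229, 18, 6, 69] [371.3 232.3] [0.5682 0.2696 0.065 ]
[0.118 0.041]
[ 0.117 -0.051]
[-0.115 -0.048]
[-0.114  0.044]
```

The cover sits central on the pad, at least 40 mm inside its edges, with both wings along its length. The gripper is clear.

```bash
python3 -c "
from bench import *
print(close_job())"
```

```text
the job is handed in; nothing more can be done
None
```

I loosened both thumbscrews to their stops with the cover in place, then lifted it off and set it flat on the newsprint pad. I handed the job in at about 27 s; it returned no verdict, and I did not re-measure the tins, bottle and spatula, though no move went near them.

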